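# Pin down a filter canister and twist off its tight cap

## Task

The filter canister stands loose on the oily grey holding block: first brace it by dropping the two tall-headed steel pins from the wooden rack point-down through the holes at either end of its foot until their heads rest on it. Then grip the tight black cap, turn it anticlockwise (seen from above), stop turning when its lugs come free, and lift it straight up; the program finishes while still holding the cap level, a few centimetres directly above the open neck. The canister stays down on its block without swinging round, and leave the other things on the bench alone.

Things in the scene. Friction and masses are not known exactly. Their poses are not given: they have to be found in the camera images.
- block: Fixed grey-painted holding block, oily, 90 x 180 x 60 mm (x, y, z), origin at the centre of its underside on the bench, z up. Vertical through holes, 16 mm diameter, at y = +65 and -65 mm; at the start the canister's foot holes lie right over them. Position and yaw vary; it may stand left or right of the rack.
- canister: Loose aluminium filter canister, 0.9 kg, on the block, axes along the block's. Origin: centre of the foot's underside, z up. Foot 66 x 166 x 8 mm with two 16 mm holes at y = +-65 mm; round body 64 mm across (72 at the foot) up to 64 mm; neck 40 mm across up to 90 mm. With its cap 99 mm tall: top 159 mm above the bench. Unpinned it turns with the cap; pinned it has about 0.06 rad and 4 mm of play.
- brace0 (a point): Centre of the foot's hole at the canister's y = +65 mm, at the foot's upper face (68 mm above the bench). 16 mm diameter, leads on into the block's hole, down to the bench. Moves with the canister.
- brace1 (a point): The same for the hole at the canister's y = -65 mm.
- mouth (a point): Centre of the top of the canister's neck, 90 mm above the underside of its foot (150 mm above the bench). Its axes are the canister's.
- cap: Loose round black ribbed plastic cap, 58 mm across (grip any diameter), 26 mm tall, 80 g. Origin at the centre of its lower rim, z up: closed, the rim is 17 mm below the mouth (133 mm above the bench), the top at 159 mm. Two inner lugs hook under the neck's lugs, so pulling it up before it is turned free lifts the canister too. It does not rise while turned; freed, it lifts straight off.
- seal (a joint): How far the cap is turned off, rad: a seal plate on the neck turns with it (0.05 rad play). 0 = tight, grows anticlockwise seen from above, keeps its value when the cap is lifted. Turning takes about 0.5 N m throughout and it stays where left. Lugs free from about 1.0 to 2.1; do not pass 1.9. A gripper turn of 1.4 rad, in one grip or several, is right: some is lost to play.
- rack: Fixed wooden pin rack, 66 x 166 x 68 mm (x, y, z), origin at the centre of its underside, z up, with three vertical 16 mm through holes on its y axis at y = -52, 0 and +52 mm. In them hang by their heads, in any order, the two pins and a hexagon-headed bolt.
- pin0: Loose steel pin, 110 g, upright in the rack. Origin at its lower tip, z up along it. Round shank 12 mm diameter, 65 mm long (last 6 mm tapered to 6 mm); above it the head, 18 mm diameter, 35 mm tall (lowest 3 mm a 21 mm collar), to grip. Hanging in the rack, and again when home in the block, its tip is 3 mm and its top 103 mm above the bench.
- pin1: The second pin, identical to pin0; either suits either hole. The capped canister is taller than a seated pin, so to keep the gripper's body clear of it let a pin go when its shank is about half way into the hole: it drops home by itself.
- bolt: Bystander in the third hole of the rack: dark hexagon-headed bolt, head flat, 25 mm across corners and only 10 mm tall (top 78 mm above the bench). Origin at the lower end, z up. Leave it.
- socket: Bystander: steel wrench socket 24 mm in diameter, 36 mm tall, standing between block and rack. Origin at the centre of its underside.
- bearing: Bystander: steel bearing ring 52 mm in diameter, 16 mm tall, near the robot. Origin at the centre of its underside.
- piston: Bystander: aluminium piston 80 mm in diameter, 55 mm tall, at the far side. Origin at the centre of its underside.
- wrench: Bystander: steel spanner lying flat at the far right. Origin at its middle, underside.
- tin: Bystander: plain steel tin 66 mm in diameter, 120 mm tall, far left. Origin at the centre of its underside.
- mug: Bystander: white mug 76 mm in diameter, 85 mm tall, on the right near the robot. Origin at the centre of its underside.
- screwdriver: Bystander: screwdriver lying flat on the left. Origin at its middle, underside.
Mind the look-alikes: they are no part of the job. Leave any blue or red look-alike of the block alone.

How it is judged (in metres and radians):
On the way, in this order (a step that is already met when the one before it is completed fails the run):
1. both pins are home in the two holes of the canister's foot and let go, the cap still tight (((horizontal distance between pin0 and brace0 below 0.006 m and z of each of pin0, pin1 in the frame of block below 0.007 m and angle between each of pin0, pin1's own z axis and vertical below 0.12 rad and horizontal distance between pin1 and brace1 below 0.006 m) or (horizontal distance between pin0 and brace1 below 0.006 m and z of each of pin0, pin1 in the frame of block below 0.007 m and angle between each of pin0, pin1's own z axis and vertical below 0.12 rad and horizontal distance between pin1 and brace0 below 0.006 m)) and value of joint seal below 0.2 rad and contact force between the fingers and pin0 below 0.1 N and contact force between the fingers and pin1 below 0.1 N), for 0.2 s.
2. the cap has been turned until its lugs are free, the canister braced by both pins (((horizontal distance between pin0 and brace0 below 0.006 m and z of each of pin0, pin1 in the frame of block below 0.007 m and angle between each of pin0, pin1's own z axis and vertical below 0.12 rad and horizontal distance between pin1 and brace1 below 0.006 m) or (horizontal distance between pin0 and brace1 below 0.006 m and z of each of pin0, pin1 in the frame of block below 0.007 m and angle between each of pin0, pin1's own z axis and vertical below 0.12 rad and horizontal distance between pin1 and brace0 below 0.006 m)) and value of joint seal above 0.9 rad), for 0.1 s.
At the end, for the whole second after the job is handed in: Both pins home and upright (within 4 mm of full depth and 6 mm of their holes); the gripped cap still, clear of the canister, its rim 5 to 80 mm above the neck's top, within 30 mm of its axis, tilted under 0.35 rad; the canister flat on its block, turned under 0.15 rad (((horizontal distance between pin0 and brace0 below 0.006 m and z of each of pin0, pin1 in the frame of block below 0.007 m and angle between each of pin0, pin1's own z axis and vertical below 0.12 rad and horizontal distance between pin1 and brace1 below 0.006 m) or (horizontal distance between pin0 and brace1 below 0.006 m and z of each of pin0, pin1 in the frame of block below 0.007 m and angle between each of pin0, pin1's own z axis and vertical below 0.12 rad and horizontal distance between pin1 and brace0 below 0.006 m)) and z of cap in the frame of mouth between 0.005 and 0.08 m and horizontal distance between cap and mouth below 0.03 m and angle between cap's own z axis and vertical below 0.35 rad and contact force between the fingers and cap above 1 N and contact force between cap and canister below 0.05 N and linear speed of cap below 0.03 m/s and z of canister in the frame of block below 0.064 m and angle between canister's own z axis and vertical below 0.05 rad and angle between the x axis of canister and the x axis of block, either way round below 0.15 rad); the arm keeps its last pose, push and grip.
It fails at once if the cap is turned off by more than 0.3 rad without both pins in the foot's holes (value of joint seal above 0.3 rad and not ((horizontal distance between pin0 and brace0 below 0.012 m and z of each of pin0, pin1 in the frame of block below 0.03 m and horizontal distance between pin1 and brace1 below 0.012 m) or (horizontal distance between pin0 and brace1 below 0.012 m and z of each of pin0, pin1 in the frame of block below 0.03 m and horizontal distance between pin1 and brace0 below 0.012 m))).
It fails at once if the canister swings round more than 0.2 rad on its block (angle between the x axis of canister and the x axis of block, either way round above 0.2 rad).
It fails at once if the canister is lifted more than 12 mm or tipped (z of canister in the frame of block above 0.072 m or angle between canister's own z axis and vertical above 0.2 rad).
It fails at once if the cap is turned on far past the point where it is free (value of joint seal above 2 rad).
It fails at once if a bystander is shoved more than 40 mm or pulled from the rack (distance of any of bolt, socket, bearing, piston, wrench, tin, mug, screwdriver from where it was at the start of the episode above 0.04 m).
It also fails if it takes over 67 s, if anything falls off the work surface, if the arm or the gripper's body presses on something with over 40 N, if the wrist force passes 120 N, or if a joint passes its speed limit or range.

## Robot

A 7-joint arm with a two-finger parallel gripper is mounted at the origin on the work surface. World frame = base frame: x ahead of the robot, y to its left, z up, the work surface at z = 0. Lengths are in m, angles in degrees, forces in N, time in s.
With the tool pointing down it reaches from about 0.425 to 0.825 m from the base axis. Payload 3.6 kg.
Tool frame: the origin (TCP) lies on the centre line of the jaws, within the pads' length; the fingertips stand 22 mm ahead of it and the grasp point (between the pads) lies 3 mm ahead of it (r.tip_reach is the z of the fingertips in the tool frame, in m); z points along the fingers, y is the line along which they close (so a half turn about z gives the same grasp; the last joint's range is limited). The gripper opens to 85 mm and grips with 20 to 120 N. Pads are 22 mm wide; open, the fingers measure 114 mm over their backs; the gripper's body (76 mm by 85 mm) begins 54 mm behind the grasp point. The pads swing forward as they close: fully open they stand 13 mm farther back than shut.
Start: joints at [72.279, 35.231, -0.722, 81.555, 0.464, 63.22, -2.315], TCP at [0.181, -0.624, 0.253] pointing down, gripper open.
Joint ranges: [-178.69, 178.69], [-17.37, 117.87], [-77.05, 75.6], [15.02, 138.74], [-78.02, 258.01], [0.78, 113.62], [-162.83, 162.83]. Speed limits (degrees/s): [159.86, 159.86, 180, 180, 180, 180, 180].

## Interface

Orientations are given as a 3x3 rotation matrix whose columns are the frame's x, y, z axes.
In Python, from workcell import r gives the robot as it stands.
- The arm moves only by the shell command python3 -m jog 'ROWS' [FORCE]. ROWS is JSON, a list of rows, each an object of numbers: "gripper": the finger opening in mm, from 0 to 85.4; "x", "y", "z": the shift along the tool's x, y, z scaled (see below); "wx", "wy", "wz": the turn, a rotation vector about the tool's x, y, z scaled (see below). In form: [{"gripper": .., "x": .., "y": .., "z": .., "wx": .., "wy": .., "wz": ..}, ...]. A call has 1 to 8 rows; each row is the pose to reach, as a shift and turn from the pose commanded when the call began, along the tool's axes at that moment; what a row does not reach only later rows make up. The controller multiplies each number of a shift by 150 mm and each number of a turn by 0.5 rad. A row lasts 1/10 s, in which the tool goes at most 50 mm and 8.59 degrees, less where a joint would pass 70% of its speed; a pose out of reach is approached as far as the arm can. A call with a number of a shift or a turn outside -1 to 1 is refused whole. A call with a gripper value outside its range is refused whole. The fingers move at their own pace and stop on an object; FORCE is the grip in N (left out, the last holds). Time passes only in rows, so rows that repeat a pose let the fingers close. It gives the time, the measured TCP pose, the force, the opening and the grip force at its end, in the units of the state.
- r.sense(): the state, without advancing time (a new reading comes with each control period).
- r.get_image(name): name is "side" or "top" or "wrist"; returns the picture (400x640x3 uint8, red, green, blue); there is no depth.
- r.camera_model(name): a dict with "fx", "fy", "cx", "cy" (pixels), "T" (4x4, takes a point from camera to world coordinates); the wrist camera has in their place "tool_from_camera" (4x4, takes a point from camera to tool coordinates, whose origin is the TCP and whose axes are the flange's). Camera axes: x right, y down, z forward; pixel columns grow to the right and rows downward; lengths in m; the calibration is good to about 2 mm. The wrist camera is an equidistant fisheye: a pixel r from the principal point sees the ray r / f radians off the axis. A picture is of the moment at which its call begins: read the wrist's pose just before it. camera_model takes no time and is no camera call.
- r.sign_off(): hands the job in; it is judged then, once.
The state is a dict: "time_s": time; "joint_pos": joint angles; "qd": joint speeds; "joint_torque": joint torques, N m; "tcp_pos": TCP position; "orientation": TCP orientation; "contact_force": force on the tool from outside, world axes, zero at the start; "ft_torque": the same for the moment, N m; "grip_width": finger opening in m; "grasp_force": force on a finger pad.
Only numpy, scipy, OpenCV 4.12 (cv2) and the standard library are available. Lean on these libraries where they do the work, as an engineer would, in place of code of your own. Each camera call takes 0.05 s, during which the arm holds its last target. There are 200 camera calls.

## Working session

There is one attempt and no reset: what is moved stays moved. The work goes in short steps, Python scripts to look and compute and a shell command to move; the robot and the scene stay as the last step left them, time stands still between calls to the robot, and variables do not carry over. Pictures are saved under pics/ and viewed, at most 12 in all, crops included, and the job is handed in when it is done.

```bash
ls; mkdir -p pics
python3 - <<'E'
from workcell import r
import cv2,numpy as np
for n in("top","side"):
    cv2.imwrite(f"pics/{n}0.png",r.get_image(n)[:,:,::-1])
    m=r.camera_model(n);print(n,m["fx"],m["fy"],m["cx"],m["cy"],np.round(m["T"],4).tolist())
print(r.camera_model("wrist"));s=r.sense();print(s);print(r.tip_reach)
E
```

```text
pics
top 424.2822467197181 424.2822467197181 320.06891417354433 198.29390090316772 [[0.0198, -0.9808, 0.1941, 0.1913], [-0.9998, -0.0205, -0.0014, -0.0204], [0.0053, -0.194, -0.981, 1.5363], [0.0, 0.0, 0.0, 1.0]]
side 434.5090665282991 434.5090665282991 309.2069567781483 195.1612889465158 [[0.9785, -0.0863, 0.1873, 0.2719], [-0.205, -0.507, 0.8372, -0.9979], [0.0227, -0.8576, -0.5138, 0.7139], [0.0, 0.0, 0.0, 1.0]]
{'fx': 309.70691628693146, 'fy': 309.70691628693146, 'cx': 318.82313098255867, 'cy': 197.194180927305, 'tool_from_camera': array([[-1.10837170e-03, -9.61939737e-01, -2.73259425e-01,
         6.81083394e-02],
       [ 9.99999332e-01, -9.76604971e-04, -6.18225078e-04,
        -9.31175213e-04],
       [ 3.27828756e-04, -2.73259928e-01,  9.61940177e-01,
        -1.20262625e-01],
       [ 0.00000000e+00,  0.00000000e+00,  0.00000000e+00,
         1.00000000e+00]])}
{'time_s': 0.1, 'joint_pos': array([72.27957279, 35.2870689 , -0.72226058, 81.63304632,  0.46427596,
       63.22134723, -2.31528666]), 'qd': array([ 0.00452868, -0.13641671,  0.02502437, -0.20660411,  0.04115806,
        0.05102744,  0.05863169]), 'joint_torque': array([ 1.58600058e-03, -4.70384002e+01,  2.60268822e-01, -1.71571022e+01,
        1.00924715e-02,  5.88188923e-03,  1.92215225e-05]), 'tcp_pos': array([ 0.18118987, -0.62355579,  0.25221067]), 'orientation': array([[ 9.60269829e-01,  2.79072294e-01, -7.14328700e-04],
       [ 2.79073205e-01, -9.60267050e-01,  2.31083252e-03],
       [-4.10569830e-05, -2.41837274e-03, -9.99997075e-01]]), 'contact_force': array([ 0.42989967, -0.13563776, -0.46100766]), 'ft_torque': array([-0.00601878, -0.02909995,  0.00958016]), 'grasp_force': 0.0, 'grip_width': 0.08549052706712931}
0.022
```

View pics/top0.png

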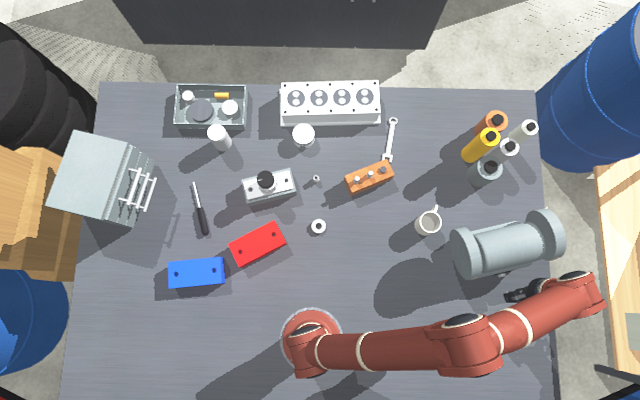

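View pics/side0.png

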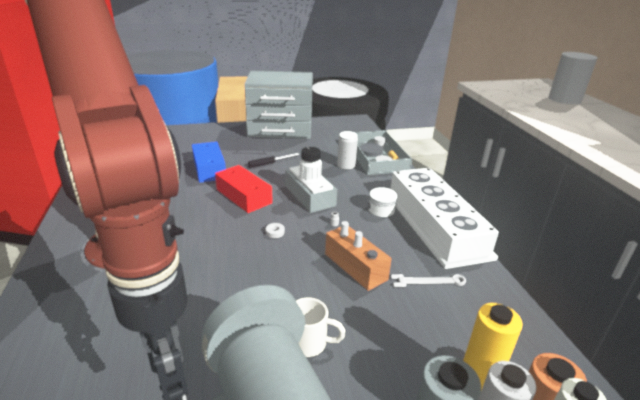

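The top view shows the canister on the grey block near (268,184), its cap near (265,180). The rack is near (369,176) with pin heads at about (357,181) and (370,174) and the bolt at (383,168). The side view agrees: the two pins stand on the left of the rack, with the bolt nearest the wrench.

```bash
cat > h.py <<'E'
from workcell import r
import cv2,numpy as np
from scipy.spatial.transform import Rotation as R
def cast(n,uv,z,s=None):
    m=r.camera_model(n);d=np.array([(uv[0]-m["cx"])/m["fx"],(uv[1]-m["cy"])/m["fy"]])
    if n=="wrist":
        th=np.hypot(*d);d=np.r_[d/max(th,1e-9)*np.sin(th),np.cos(th)]
        A=np.eye(4);A[:3,:3]=s["orientation"];A[:3,3]=s["tcp_pos"];T=A@m["tool_from_camera"]
    else: d=np.r_[d,1];T=np.array(m["T"])
    d=T[:3,:3]@d;o=T[:3,3];return o+d*(z-o[2])/d[2]
def go(p,yaw=None):
    """shift (units) & turn to put TCP at p, tool y axis at world angle yaw (deg, mod 180)"""
    s=r.sense();O=s["orientation"];v=O.T@(np.array(p)-s["tcp_pos"])/.15
    y=np.array([np.cos(np.radians(yaw)),np.sin(np.radians(yaw)),0]) if yaw is not None else O[:,1]*[1,1,0]
    y/=np.linalg.norm(y)
    if y@O[:,1]<0:y=-y
    z=np.array([0,0,-1.]);D=np.c_[np.cross(y,z),y,z]
    print("tcp",s["tcp_pos"].round(4),"j",s["joint_pos"].round(0),"t",round(s["time_s"],2));print("xyz",v.round(4),"w",(R.from_matrix(O.T@D).as_rotvec()/.5).round(4))
E
python3 - <<'E'
from h import *
for k,uv,z in[("capA",(265,180),.159),("pinL",(357,181),.103),("pinM",(370,174),.103),("bolt",(383,168),.078),("sock",(317,179),.036),("hole?",(250,189),.068),("hole?",(288,182),.068),("tin",(216,133),.12)]:print(k,cast("top",uv,z).round(3))
im=cv2.imread("pics/top0.png")[145:225,225:415];cv2.imwrite("pics/c1.png",cv2.resize(im,None,fx=4,fy=4,interpolation=cv2.INTER_CUBIC))
E
```

```text
capA [0.522 0.162 0.159]
pinL [ 0.539 -0.149  0.103]
pinM [ 0.565 -0.195  0.103]
bolt [ 0.594 -0.244  0.078]
sock [ 0.559 -0.01   0.036]
hole? [0.51  0.226 0.068]
hole? [0.538 0.093 0.068]
tin [0.697 0.347 0.12 ]
```

View pics/c1.png

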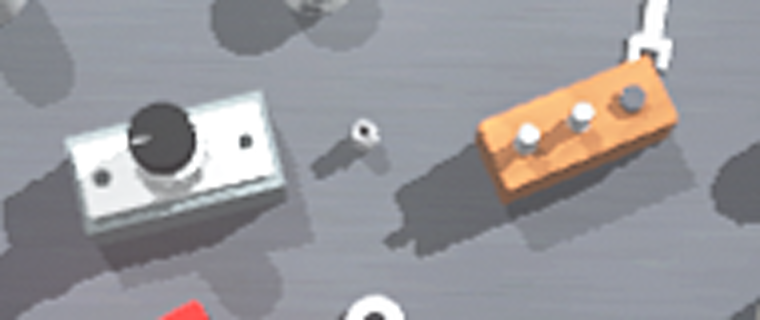

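The crop puts the pin tops at about (357,178) and (370.5,173.5), the bolt at (383,169), and the foot holes at about (250.5,189.5) and (286.5,180.5), all in full top-image pixels. I'll move the wrist camera over the rack.

```bash
python3 -m jog '[{"x":0.81,"y":-0.52,"z":-0.05,"wz":-0.86},{"x":0.81,"y":-0.52,"z":-0.05,"wz":-0.86},{"x":0.81,"y":-0.52,"z":-0.05,"wz":-0.86}]'
python3 -m jog '[{"x":0.95,"y":-0.13,"z":-0.05,"wz":-0.86},{"x":0.95,"y":-0.13,"z":-0.05,"wz":-0.86},{"x":0.95,"y":-0.13,"z":-0.05,"wz":-0.86}]'
python3 -c "from h import *;go([.56,-.19,.28],25)"
```

```text
tcp [ 0.1812 -0.6236  0.2522] j [72. 35. -1. 82.  0. 63. -2.] t 0.1
xyz [ 3.2317 -2.0712 -0.1804] w [-0.0039  0.0035  2.8346]validation failed for argument at $[0]...
validation failed for argument at $[0]...
```

```bash
python3 -m jog '[{"gripper":85,"x":0.81,"y":-0.52,"z":-0.05,"wx":0,"wy":0,"wz":-0.86},{"gripper":85,"x":0.81,"y":-0.52,"z":-0.05,"wx":0,"wy":0,"wz":-0.86},{"gripper":85,"x":0.81,"y":-0.52,"z":-0.05,"wx":0,"wy":0,"wz":-0.86}]'
python3 -c "from h import *;go([.56,-.19,.28],25)"
```

```text
time_s: 0.4
tcp_pos: [0.2777, -0.5132, 0.2604]
orientation: [[0.752, 0.659, 0.0], [0.659, -0.752, 0.002], [0.001, -0.001, -1.0]]
contact_force: [0.5, -0.5, -0.0]
grip_width: 0.0849
grasp_force: 0.0
tcp [ 0.2777 -0.5132  0.2604] j [65. 29. -8. 92.  4. 59.  6.] t 0.4
xyz [ 2.8352 -0.3817 -0.1268] w [-0.     -0.0034 -2.5761]
```

```bash
python3 -m jog '[{"gripper":85,"x":0.95,"y":-0.13,"z":-0.05,"wx":0,"wy":0,"wz":-0.86},{"gripper":85,"x":0.95,"y":-0.13,"z":-0.05,"wx":0,"wy":0,"wz":-0.86},{"gripper":85,"x":0.95,"y":-0.13,"z":-0.05,"wx":0,"wy":0,"wz":-0.86}]'
python3 -m jog '[{"gripper":85,"x":0.92,"y":0.28,"z":-0.05,"wx":0,"wy":0,"wz":-0.86},{"gripper":85,"x":0.92,"y":0.28,"z":-0.05,"wx":0,"wy":0,"wz":-0.86},{"gripper":85,"x":0.92,"y":0.28,"z":-0.05,"wx":0,"wy":0,"wz":-0.86}]' >/dev/null
python3 -m jog '[{"gripper":85,"x":0.72,"y":0.64,"z":0,"wx":0,"wy":0,"wz":-0.86},{"gripper":85,"x":0.72,"y":0.64,"z":0,"wx":0,"wy":0,"wz":-0.86},{"gripper":85,"x":0.72,"y":0.64,"z":0,"wx":0,"wy":0,"wz":-0.86},{"gripper":85,"x":0.72,"y":0.64,"z":0,"wx":0,"wy":0,"wz":-0.86},{"gripper":85,"x":0.72,"y":0.64,"z":0,"wx":0,"wy":0,"wz":-0.86}]'>/dev/null
python3 - <<'E'
from h import *
go([.56,-.19,.28],25)
s=r.sense();im=r.get_image("wrist")[:,:,::-1];cv2.imwrite("pics/w1.png",im);np.save("w1.npy",np.c_[s["orientation"],s["tcp_pos"]])
E
```

```text
time_s: 0.7
tcp_pos: [0.3728, -0.4048, 0.2683]
orientation: [[0.408, 0.913, 0.0], [0.913, -0.408, 0.001], [0.001, -0.0, -1.0]]
contact_force: [0.9, -0.1, 0.2]
grip_width: 0.0849
grasp_force: 0.0
tcp [ 0.5628 -0.1898  0.2751] j [ 35.  32. -30.  89.  17.  64.  26.] t 1.5
xyz [ 0.0068 -0.0171 -0.0325] w [-0.0021 -0.0023 -0.004 ]
```

View pics/w1.png

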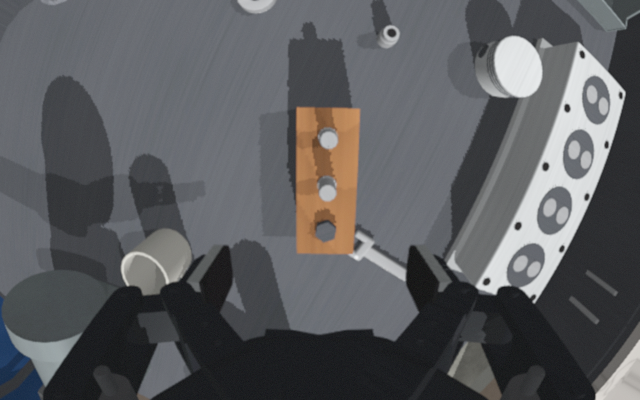

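The wrist view shows the upright rack with the pin heads at about (328,138) and (327,187), the bolt at (325,231), and clear space either side.

Run:
```python
from h import *
W=np.load("w1.npy");s=dict(orientation=W[:,:3],tcp_pos=W[:,3])
im=cv2.imread("pics/w1.png");hsv=cv2.cvtColor(im,cv2.COLOR_BGR2HSV)
o=cv2.inRange(hsv,(5,110,60),(20,255,255));o[:, :270]=0;o[:,380:]=0
c=max(cv2.findContours(o,0,1)[0],key=cv2.contourArea)
P=cv2.approxPolyDP(c,6,True)[:,0];print("corners",[(p.tolist(),cast("wrist",p,.068,s)[:2].round(4).tolist()) for p in P])
for (u,v) in((328,138),(327,186)):
    g=im[v-20:v+21,u-20:u+21];h=hsv[v-20:v+21,u-20:u+21]
    m=((h[...,2]>155)&(h[...,1]<40)).astype(np.uint8)
    k=max(cv2.findContours(m,0,1)[0],key=cv2.contourArea);(a,b),rad=cv2.minEnclosingCircle(k)
    q=(u-20+a,v-20+b);print(q,rad,cv2.boundingRect(k),cast("wrist",q,.103,s).round(4))
print(cast("wrist",(325.5,231),.078,s).round(4),cast("top",(357,178.3),.103).round(4),cast("top",(370.5,173.5),.103).round(4))
z=cv2.resize(im[100:260,280:375],None,fx=5,fy=5)[:600];s2=cv2.resize(im[110:210,290:370],None,fx=6,fy=6,interpolation=2);cv2.imwrite("pics/c2.png",s2)
```

```text
corners [([297, 107], [0.5092, -0.1314]), ([298, 252], [0.5769, -0.2815]), ([351, 252], [0.6334, -0.2555]), ([358, 109], [0.5679, -0.1062])]
(329.2199993133545, 139.7800006866455) 8.909466743469238 (13, 14, 17, 17) [ 0.5521 -0.1464  0.103 ]
(327.0, 192.5) 8.381627082824707 (12, 19, 17, 16) [ 0.5721 -0.194   0.103 ]
[ 0.5928 -0.2402  0.078 ] [ 0.5484 -0.1494  0.103 ] [ 0.5666 -0.1965  0.103 ]
```

View pics/c2.png

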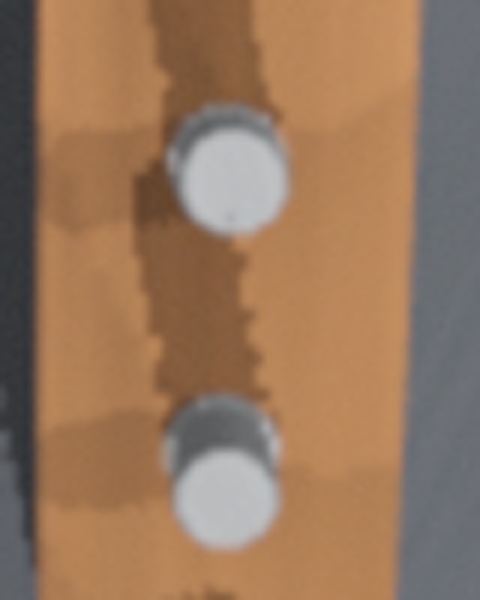

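The crop shows the pin top faces centred at (328.7,140) and (327.7,192.8). That gives positions 51.6 mm apart, as specified, with the middle one on the rack centre. I'll pick pin A.

```bash
python3 -c "from h import *;go([.5521,-.1464,.15],25)"
```

```text
tcp [ 0.562  -0.1918  0.2751] j [ 35.  32. -29.  89.  17.  64.  26.] t 1.55
xyz [0.3024 0.0683 0.834 ] w [-0.0041 -0.0005 -0.0107]
```

```bash
python3 -m jog '[{"gripper":60,"x":0.302,"y":0.068,"z":0.5,"wx":0,"wy":0,"wz":0},{"gripper":60,"x":0.302,"y":0.068,"z":0.834,"wx":0,"wy":0,"wz":0},{"gripper":60,"x":0.302,"y":0.068,"z":0.834,"wx":0,"wy":0,"wz":0},{"gripper":60,"x":0.302,"y":0.068,"z":0.834,"wx":0,"wy":0,"wz":0},{"gripper":60,"x":0.302,"y":0.068,"z":0.834,"wx":0,"wy":0,"wz":0},{"gripper":60,"x":0.302,"y":0.068,"z":0.834,"wx":0,"wy":0,"wz":0}]' | head -2
python3 - <<'E'
from h import *
s=r.sense();im=r.get_image("wrist")[:,:,::-1];cv2.imwrite("pics/w2.png",im);hsv=cv2.cvtColor(im,cv2.COLOR_BGR2HSV)
m=cv2.inRange(hsv,(0,0,150),(180,45,255));m[:80]=0;m[330:]=0;m[:,:250]=0;m[:,400:]=0
for c in cv2.findContours(m,0,1)[0]:
    if cv2.contourArea(c)>80:
        x,y,w,h=cv2.boundingRect(c);(a,b),rd=cv2.minEnclosingCircle(c);print((x,y,w,h),(round(a),round(b)),round(rd,1),cast("wrist",(a,b),.103,s).round(4))
go([.5521,-.1464,.098],25)
E
```

```text
time_s: 2.15
tcp_pos: [0.5544, -0.1476, 0.153]
(356, 309, 26, 21) (369, 320) 15.0 [ 0.6129 -0.1943  0.103 ]
(303, 291, 26, 21) (316, 300) 12.8 [ 0.5716 -0.1926  0.103 ]
(302, 216, 29, 26) (316, 228) 14.3 [ 0.5508 -0.1458  0.103 ]
tcp [ 0.5545 -0.1473  0.1531] j [ 29.  37. -26. 101.  22.  47.  17.] t 2.2
xyz [ 0.0134 -0.0131  0.3673] w [ 0.0073  0.0071 -0.0136]
```

View pics/w2.png

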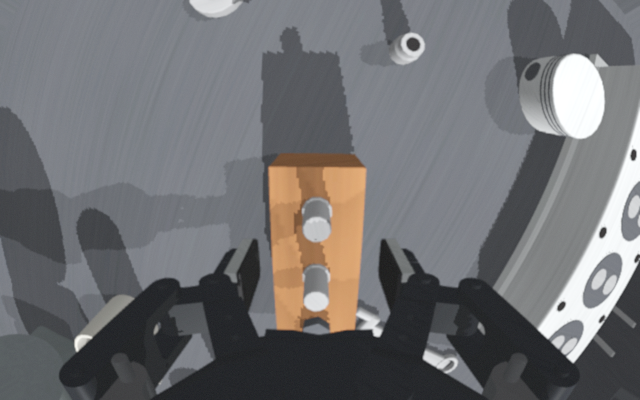

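Pin A's head is midway between the pads at about (316,228) px, which gives (0.5508,-0.1458) and confirms the earlier fix. I'll descend and grip.

```bash
python3 -m jog '[{"gripper":60,"x":0.014,"y":-0.016,"z":0.2,"wx":0.007,"wy":0.007,"wz":0},{"gripper":60,"x":0.014,"y":-0.016,"z":0.367,"wx":0.007,"wy":0.007,"wz":0},{"gripper":60,"x":0.014,"y":-0.016,"z":0.367,"wx":0.007,"wy":0.007,"wz":0},{"gripper":0,"x":0.014,"y":-0.016,"z":0.367,"wx":0.007,"wy":0.007,"wz":0},{"gripper":0,"x":0.014,"y":-0.016,"z":0.367,"wx":0.007,"wy":0.007,"wz":0},{"gripper":0,"x":0.014,"y":-0.016,"z":0.367,"wx":0.007,"wy":0.007,"wz":0},{"gripper":0,"x":0.014,"y":-0.016,"z":0.367,"wx":0.007,"wy":0.007,"wz":0},{"gripper":0,"x":0.014,"y":-0.016,"z":0.367,"wx":0.007,"wy":0.007,"wz":0}]' 60
python3 -m jog '[{"gripper":0,"x":0,"y":0,"z":0,"wx":0,"wy":0,"wz":0},{"gripper":0,"x":0,"y":0,"z":0,"wx":0,"wy":0,"wz":0}]'
```

```text
time_s: 3.0
tcp_pos: [0.5512, -0.145, 0.0976]
orientation: [[-0.419, 0.908, -0.001], [0.908, 0.419, 0.001], [0.001, -0.001, -1.0]]
contact_force: [-0.2, -0.0, 6.4]
grip_width: 0.0161
grasp_force: 58.4
time_s: 3.2
tcp_pos: [0.5512, -0.145, 0.0976]
orientation: [[-0.419, 0.908, -0.001], [0.908, 0.419, 0.001], [0.001, -0.001, -1.0]]
contact_force: [-1.0, -0.4, 6.4]
grip_width: 0.0163
grasp_force: 58.4
```

```bash
python3 -m jog '[{"gripper":0,"x":0,"y":0,"z":-0.3,"wx":0,"wy":0,"wz":0},{"gripper":0,"x":0,"y":0,"z":-0.63,"wx":0,"wy":0,"wz":0},{"gripper":0,"x":0,"y":0,"z":-0.96,"wx":0,"wy":0,"wz":0},{"gripper":0,"x":0.2,"y":0.1,"z":-0.96,"wx":0,"wy":0,"wz":0},{"gripper":0,"x":0.5,"y":0.2,"z":-0.96,"wx":0,"wy":0,"wz":0},{"gripper":0,"x":0.8,"y":0.3,"z":-0.96,"wx":0,"wy":0,"wz":0},{"gripper":0,"x":0.98,"y":0.39,"z":-0.96,"wx":0,"wy":0,"wz":0}]'
python3 -m jog '[{"gripper":0,"x":0.3,"y":0.12,"z":0,"wx":0,"wy":0,"wz":0},{"gripper":0,"x":0.3,"y":0.12,"z":0,"wx":0,"wy":0,"wz":0},{"gripper":0,"x":0.3,"y":0.12,"z":0,"wx":0,"wy":0,"wz":0},{"gripper":0,"x":0.3,"y":0.12,"z":0,"wx":0,"wy":0,"wz":0}]'
python3 - <<'E'
from h import *
s=r.sense();im=r.get_image("wrist")[:,:,::-1];cv2.imwrite("pics/w3.png",im);np.save("w3.npy",np.c_[s["orientation"],s["tcp_pos"]]);print(s["tcp_pos"],r.sense()["tcp_pos"])
E
```

```text
time_s: 3.9
tcp_pos: [0.5406, 0.0174, 0.2407]
orientation: [[-0.423, 0.906, -0.005], [0.906, 0.423, 0.004], [0.005, -0.003, -1.0]]
contact_force: [0.1, -0.2, -1.4]
grip_width: 0.0163
grasp_force: 60.7
time_s: 4.3
tcp_pos: [0.5395, 0.0599, 0.2399]
orientation: [[-0.417, 0.909, -0.005], [0.909, 0.417, 0.0], [0.002, -0.005, -1.0]]
contact_force: [-1.4, -0.2, -0.9]
grip_width: 0.016
grasp_force: 60.6
[0.5395208  0.05994921 0.23990592] [0.5396459  0.05943023 0.23986831]
```

View pics/w3.png

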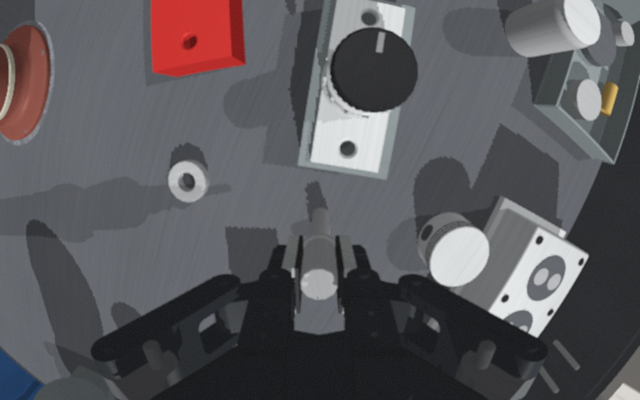

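The wrist view shows both foot holes clear, the near one at about (348,149) and the far one at (370,18). The cap disc is at about (374,69), and the pin hangs straight down in the jaws with its tip near (320,212).

Run:
```python
from h import *
W=np.load("w3.npy");s=dict(orientation=W[:,:3],tcp_pos=W[:,3])
im=cv2.imread("pics/w3.png");g=cv2.cvtColor(im,cv2.COLOR_BGR2GRAY);H=[]
for u,v in((348,149),(370,18)):
    m=np.zeros_like(g);m[v-14:v+15,u-14:u+15]=(g[v-14:v+15,u-14:u+15]<125)*255
    for c in cv2.findContours(m,0,1)[0]:
        if cv2.contourArea(c)>60:
            x,y,w,h=cv2.boundingRect(c);q=(x+(w-1)/2,y+(h-1)/2);p=cast("wrist",q,.068,s);H.append(p);print((x,y,w,h),q,p.round(4))
m=(g<75).astype(np.uint8);m[:20]=0;m[125:]=0;m[:,:325]=0;m[:,425:]=0
c=max(cv2.findContours(m,0,1)[0],key=cv2.contourArea);(a,b),rd=cv2.minEnclosingCircle(c);print("cap",a,b,rd,cv2.boundingRect(c),cast("wrist",(a,b),.159,s).round(4))
d=H[1]-H[0];print(np.hypot(*d[:2]),np.degrees(np.arctan2(d[1],d[0])),(H[0]+H[1])/2)
print("tip",cast("wrist",(320,211),.145,s))
for k in((250.5,189.5),(286.5,180.5)):print(cast("top",k,.068))
```

```text
(340, 141, 15, 15) (347.0, 148.0) [0.547  0.1034 0.068 ]
(356, 27, 29, 6) (370.0, 29.5) [0.5185 0.217  0.068 ]
(361, 10, 17, 16) (369.0, 17.5) [0.5126 0.2279 0.068 ]
cap 373.74664306640625 69.54932403564453 43.890480041503906 (330, 28, 88, 84) [0.5291 0.164  0.159 ]
0.11715360508035666 104.103894895002 [0.53272439 0.16019221 0.068     ]
tip [0.5392622  0.05882443 0.145     ]
[0.50837964 0.22428631 0.068     ]
[0.54379225 0.09811582 0.068     ]
```

Holes are 129 mm apart (130 specified), and their midpoint is within 2 mm of the cap centre, so the fix holds. Next I place pin A in the near hole.

```bash
python3 -c "from h import *;go([.5472,.1040,.180],15.5)"
```

```text
tcp [0.5396 0.0594 0.2399] j [ 11.  29. -30. 100.  17.  56.  -1.] t 4.35
xyz [0.2482 0.1713 0.399 ] w [-0.0094 -0.0042  0.3175]
```

```bash
python3 -m jog '[{"gripper":0,"x":0.248,"y":0.171,"z":0.1,"wx":-0.009,"wy":-0.004,"wz":0.317},{"gripper":0,"x":0.248,"y":0.171,"z":0.3,"wx":-0.009,"wy":-0.004,"wz":0.317},{"gripper":0,"x":0.248,"y":0.171,"z":0.4,"wx":-0.009,"wy":-0.004,"wz":0.317},{"gripper":0,"x":0.248,"y":0.171,"z":0.4,"wx":-0.009,"wy":-0.004,"wz":0.317},{"gripper":0,"x":0.248,"y":0.171,"z":0.4,"wx":-0.009,"wy":-0.004,"wz":0.317},{"gripper":0,"x":0.248,"y":0.171,"z":0.4,"wx":-0.009,"wy":-0.004,"wz":0.317}]' | head -2
python3 - <<'E'
from h import *
s=r.sense();im=r.get_image("wrist")[:,:,::-1];cv2.imwrite("pics/w4.png",im[60:310,180:460].repeat(2,0).repeat(2,1))
cv2.imwrite("pics/w4f.png",im)
go([.5472,.1040,.131],15.5)
E
```

```text
time_s: 4.95
tcp_pos: [0.548, 0.1053, 0.1813]
tcp [0.548  0.1055 0.1814] j [  4.  34. -26. 102.  19.  49. -16.] t 5.0
xyz [-0.0087 -0.0087  0.3358] w [ 0.0064 -0.0022  0.003 ]
```

View pics/w4.png

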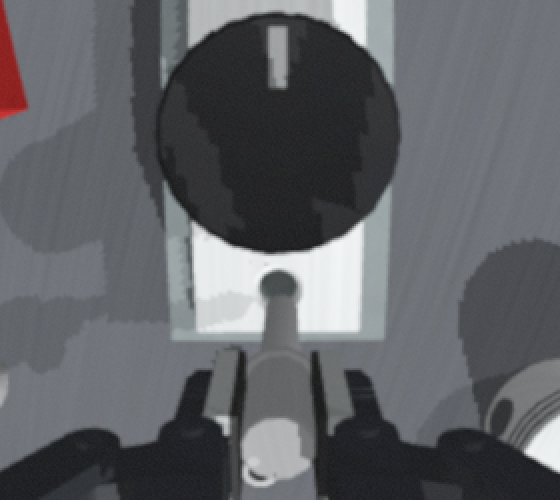

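Right over the hole: the hole at crop (279,285) lines up with the pin's tip at about (280,297). I'll lower it.

```bash
python3 -m jog '[{"gripper":0,"x":-0.009,"y":-0.009,"z":0.06,"wx":0.006,"wy":-0.002,"wz":0},{"gripper":0,"x":-0.009,"y":-0.009,"z":0.12,"wx":0.006,"wy":-0.002,"wz":0},{"gripper":0,"x":-0.009,"y":-0.009,"z":0.18,"wx":0.006,"wy":-0.002,"wz":0},{"gripper":0,"x":-0.009,"y":-0.009,"z":0.24,"wx":0.006,"wy":-0.002,"wz":0},{"gripper":0,"x":-0.009,"y":-0.009,"z":0.3,"wx":0.006,"wy":-0.002,"wz":0},{"gripper":0,"x":-0.009,"y":-0.009,"z":0.336,"wx":0.006,"wy":-0.002,"wz":0},{"gripper":0,"x":-0.009,"y":-0.009,"z":0.336,"wx":0.006,"wy":-0.002,"wz":0}]'
```

```text
time_s: 5.7
tcp_pos: [0.5459, 0.1045, 0.1288]
orientation: [[-0.27, 0.963, -0.004], [0.963, 0.27, -0.0], [0.001, -0.004, -1.0]]
contact_force: [0.2, 0.2, -1.7]
grip_width: 0.016
grasp_force: 60.6
```

```bash
python3 -m jog '[{"gripper":50,"x":0,"y":0,"z":0,"wx":0,"wy":0,"wz":0},{"gripper":50,"x":0,"y":0,"z":0,"wx":0,"wy":0,"wz":0},{"gripper":50,"x":0,"y":0,"z":0,"wx":0,"wy":0,"wz":0},{"gripper":50,"x":0,"y":0,"z":-0.3,"wx":0,"wy":0,"wz":0},{"gripper":50,"x":0,"y":0,"z":-0.6,"wx":0,"wy":0,"wz":0},{"gripper":50,"x":-0.3,"y":-0.1,"z":-0.7,"wx":0,"wy":0,"wz":0},{"gripper":50,"x":-0.6,"y":-0.1,"z":-0.7,"wx":0,"wy":0,"wz":0},{"gripper":50,"x":-0.6,"y":-0.1,"z":-0.7,"wx":0,"wy":0,"wz":0}]'
python3 - <<'E'
from h import *
s=r.sense();im=r.get_image("wrist")[:,:,::-1];cv2.imwrite("pics/w5.png",im)
im2=r.get_image("side")[:,:,::-1];cv2.imwrite("pics/s5.png",im2)
a=im[0:220,220:480];b=im2[130:230,270:380]
cv2.imwrite("pics/c5.png",np.hstack([cv2.resize(a,(520,440)),cv2.resize(b,(280,440))]))
go([.5718,-.1938,.20],25)
E
```

```text
time_s: 6.5
tcp_pos: [0.5579, 0.0043, 0.2354]
orientation: [[-0.257, 0.966, 0.0], [0.966, 0.257, -0.007], [-0.007, -0.002, -1.0]]
contact_force: [0.8, -0.7, 0.0]
grip_width: 0.05
grasp_force: 0.0
tcp [0.5563 0.012  0.2349] j [ 14.  30. -28.  98.  16.  56.  -4.] t 6.6
xyz [-1.3497 -0.2654  0.2335] w [-4.300e-03 -1.000e-04 -3.335e-01]
```

View pics/c5.png

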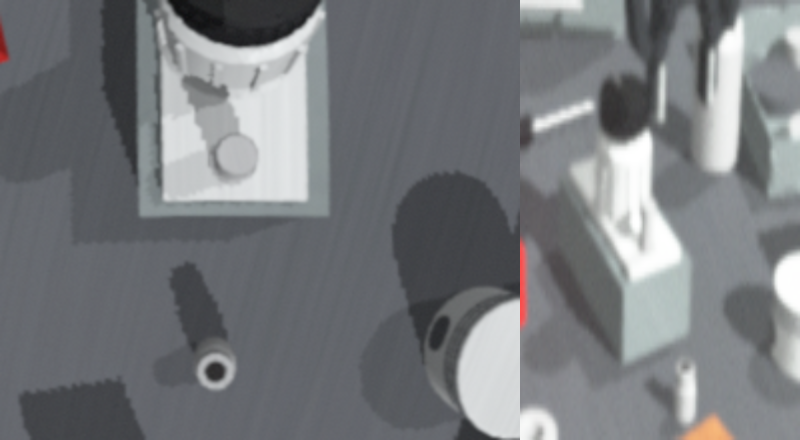

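Pin A's head stands on the foot at crop (236,156), with the socket undisturbed below it. Now for pin B.

```bash
python3 -m jog '[{"gripper":50,"x":-0.95,"y":-0.19,"z":0.1,"wx":0,"wy":0,"wz":-0.333},{"gripper":50,"x":-0.95,"y":-0.19,"z":0.2,"wx":0,"wy":0,"wz":-0.333},{"gripper":50,"x":-0.95,"y":-0.19,"z":0.2,"wx":0,"wy":0,"wz":-0.333},{"gripper":50,"x":-0.95,"y":-0.19,"z":0.2,"wx":0,"wy":0,"wz":-0.333},{"gripper":50,"x":-0.95,"y":-0.19,"z":0.2,"wx":0,"wy":0,"wz":-0.333}]'|head -2
python3 -c "from h import *;go([.5718,-.1938,.15],25)"
```

```text
time_s: 7.1
tcp_pos: [0.5669, -0.131, 0.2041]
tcp [ 0.5669 -0.131   0.2041] j [ 29.  35. -29.  96.  20.  54.  18.] t 7.1
xyz [-0.394  -0.1476  0.3599] w [-0.0056 -0.005   0.0051]
```

```bash
python3 -m jog '[{"gripper":50,"x":-0.394,"y":-0.148,"z":0.1,"wx":-0.005,"wy":-0.005,"wz":0},{"gripper":50,"x":-0.394,"y":-0.148,"z":0.36,"wx":-0.005,"wy":-0.005,"wz":0},{"gripper":50,"x":-0.394,"y":-0.148,"z":0.36,"wx":-0.005,"wy":-0.005,"wz":0},{"gripper":50,"x":-0.394,"y":-0.148,"z":0.36,"wx":-0.005,"wy":-0.005,"wz":0},{"gripper":50,"x":-0.394,"y":-0.148,"z":0.36,"wx":-0.005,"wy":-0.005,"wz":0},{"gripper":50,"x":-0.394,"y":-0.148,"z":0.36,"wx":-0.005,"wy":-0.005,"wz":0}]'|head -2
python3 - <<'E'
from h import *
s=r.sense();im=r.get_image("wrist")[:,:,::-1];hsv=cv2.cvtColor(im,cv2.COLOR_BGR2HSV)
m=cv2.inRange(hsv,(0,0,150),(180,45,255));m[:80]=0;m[330:]=0;m[:,:285]=0;m[:,350:]=0
for c in cv2.findContours(m,0,1)[0]:
    if cv2.contourArea(c)>80:
        x,y,w,h=cv2.boundingRect(c);(a,b),rd=cv2.minEnclosingCircle(c);print((x,y,w,h),(round(a),round(b)),round(rd,1),cast("wrist",(a,b),.103,s).round(4))
go([.5718,-.1938,.098],25)
E
```

```text
time_s: 7.7
tcp_pos: [0.5738, -0.1915, 0.153]
(303, 223, 28, 24) (316, 235) 14.1 [ 0.5723 -0.1938  0.103 ]
tcp [ 0.5735 -0.1921  0.1528] j [ 33.  40. -27.  96.  23.  50.  22.] t 7.75
xyz [-0.004  -0.0163  0.3651] w [0.0068 0.0065 0.0134]
```

Pin B is measured at (0.5723,-0.1938), as predicted. Descend, grip, and lift with a high carry.

```bash
python3 -m jog '[{"gripper":50,"x":-0.006,"y":-0.014,"z":0.2,"wx":0.007,"wy":0.006,"wz":0},{"gripper":50,"x":-0.006,"y":-0.014,"z":0.365,"wx":0.007,"wy":0.006,"wz":0},{"gripper":50,"x":-0.006,"y":-0.014,"z":0.365,"wx":0.007,"wy":0.006,"wz":0},{"gripper":0,"x":-0.006,"y":-0.014,"z":0.365,"wx":0.007,"wy":0.006,"wz":0},{"gripper":0,"x":-0.006,"y":-0.014,"z":0.365,"wx":0.007,"wy":0.006,"wz":0},{"gripper":0,"x":-0.006,"y":-0.014,"z":0.365,"wx":0.007,"wy":0.006,"wz":0},{"gripper":0,"x":-0.006,"y":-0.014,"z":0.365,"wx":0.007,"wy":0.006,"wz":0},{"gripper":0,"x":-0.006,"y":-0.014,"z":0.365,"wx":0.007,"wy":0.006,"wz":0}]' 60
python3 -m jog '[{"gripper":0,"x":0,"y":0,"z":-0.3,"wx":0,"wy":0,"wz":0},{"gripper":0,"x":0,"y":0,"z":-0.63,"wx":0,"wy":0,"wz":0},{"gripper":0,"x":0,"y":0,"z":-0.96,"wx":0,"wy":0,"wz":0},{"gripper":0,"x":0.2,"y":0.1,"z":-1,"wx":0,"wy":0,"wz":0},{"gripper":0,"x":0.5,"y":0.2,"z":-1,"wx":0,"wy":0,"wz":0},{"gripper":0,"x":0.8,"y":0.3,"z":-1,"wx":0,"wy":0,"wz":0},{"gripper":0,"x":0.98,"y":0.39,"z":-1,"wx":0,"wy":0,"wz":0}]'
python3 -c "from h import *;go([.54,.07,.29],15.5)"
```

```text
time_s: 8.55
tcp_pos: [0.5723, -0.1957, 0.0981]
orientation: [[-0.426, 0.905, 0.001], [0.905, 0.426, -0.001], [-0.001, 0.0, -1.0]]
contact_force: [0.3, 1.1, 6.9]
grip_width: 0.016
grasp_force: 58.7
time_s: 9.25
tcp_pos: [0.56, -0.0335, 0.2466]
orientation: [[-0.43, 0.903, -0.004], [0.903, 0.43, 0.002], [0.003, -0.003, -1.0]]
contact_force: [0.6, 0.2, -0.0]
grip_width: 0.0159
grasp_force: 60.6
tcp [ 0.56   -0.0335  0.2466] j [ 21.  31. -31.  96.  18.  58.  10.] t 9.25
xyz [ 0.6814  0.1753 -0.2875] w [-0.0064 -0.0057  0.3479]
```

```bash
python3 -m jog '[{"gripper":0,"x":0.2,"y":0.05,"z":-0.26,"wx":-0.006,"wy":-0.006,"wz":0.348},{"gripper":0,"x":0.5,"y":0.1,"z":-0.26,"wx":-0.006,"wy":-0.006,"wz":0.348},{"gripper":0,"x":0.68,"y":0.175,"z":-0.26,"wx":-0.006,"wy":-0.006,"wz":0.348},{"gripper":0,"x":0.68,"y":0.175,"z":-0.26,"wx":-0.006,"wy":-0.006,"wz":0.348}]'|head -2
python3 -c "from h import *;go([.513,.2263,.285],15.5)"
```

```text
time_s: 9.65
tcp_pos: [0.5404, 0.0722, 0.2861]
tcp [0.5404 0.0722 0.2861] j [ 10.  26. -30.  96.  15.  62.  -8.] t 9.65
xyz [1.0383 0.1044 0.009 ] w [ 0.0034 -0.0031  0.0116]
```

```bash
python3 -m jog '[{"gripper":0,"x":0.3,"y":0.03,"z":0,"wx":0,"wy":0,"wz":0.01},{"gripper":0,"x":0.6,"y":0.06,"z":0,"wx":0,"wy":0,"wz":0.01},{"gripper":0,"x":0.9,"y":0.09,"z":0,"wx":0,"wy":0,"wz":0.01},{"gripper":0,"x":1,"y":0.1,"z":0,"wx":0,"wy":0,"wz":0.01},{"gripper":0,"x":1,"y":0.1,"z":0.3,"wx":0,"wy":0,"wz":0.01},{"gripper":0,"x":1,"y":0.1,"z":0.6,"wx":0,"wy":0,"wz":0.01},{"gripper":0,"x":1,"y":0.1,"z":0.6,"wx":0,"wy":0,"wz":0.01},{"gripper":0,"x":1,"y":0.1,"z":0.6,"wx":0,"wy":0,"wz":0.01}]'|head -2
python3 - <<'E'
from h import *
go([.513,.2263,.18],15.5)
s=r.sense();im=r.get_image("wrist")[:,:,::-1];np.save("w6.npy",np.c_[s["orientation"],s["tcp_pos"]]);cv2.imwrite("pics/w6f.png",im);cv2.imwrite("pics/w6.png",im[60:310,180:460].repeat(2,0).repeat(2,1))
E
```

```text
time_s: 10.45
tcp_pos: [0.5174, 0.2131, 0.1949]
tcp [0.5174 0.2131 0.1949] j [ -7.  33. -28. 100.  19.  51. -28.] t 10.45
xyz [ 0.0932 -0.0058  0.099 ] w [-0.0026  0.0054 -0.0215]
```

View pics/w6.png

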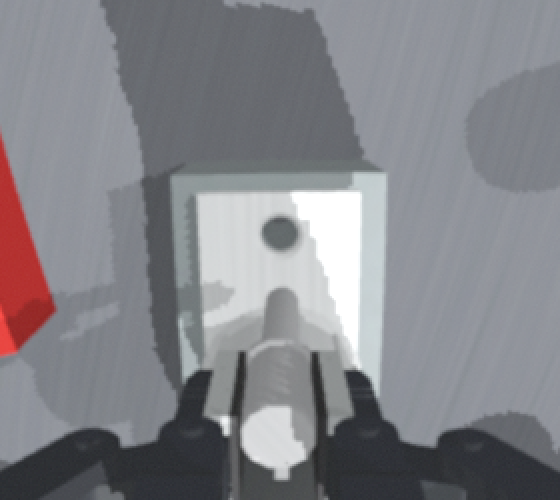

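The far hole is at crop (280,232), full frame (320,176). The pin tip end is near crop (282,290), in line with it laterally and still short of it.

Run:
```python
from h import *
W=np.load("w6.npy");s=dict(orientation=W[:,:3],tcp_pos=W[:,3])
g=cv2.imread("pics/w6f.png",0);m=np.zeros_like(g);m[160:192,305:336]=(g[160:192,305:336]<125)*255
for c in cv2.findContours(m,0,1)[0]:
    if cv2.contourArea(c)>60:
        x,y,w,h=cv2.boundingRect(c);p=cast("wrist",(x+(w-1)/2,y+(h-1)/2),.068,s);print((x,y,w,h),p.round(4))
t=cast("wrist",(321,206.5),.1,s);print("tip",t.round(4),(t-s["tcp_pos"]).round(4))
go([.513,.2263,.18],15.5)
```

```text
(312, 169, 17, 16) [0.5125 0.2296 0.068 ]
tip [0.5171 0.2149 0.1   ] [-0.0003  0.0018 -0.0949]
tcp [0.5184 0.214  0.1964] j [ -7.  33. -28. 100.  19.  51. -28.] t 10.5
xyz [ 0.0885 -0.0138  0.1091] w [ 0.0052  0.0032 -0.0213]
```

```bash
python3 -m jog '[{"gripper":0,"x":0.093,"y":-0.013,"z":0.03,"wx":0.003,"wy":0.003,"wz":-0.02},{"gripper":0,"x":0.093,"y":-0.013,"z":0.109,"wx":0.003,"wy":0.003,"wz":-0.02},{"gripper":0,"x":0.093,"y":-0.013,"z":0.109,"wx":0.003,"wy":0.003,"wz":-0.02},{"gripper":0,"x":0.093,"y":-0.013,"z":0.109,"wx":0.003,"wy":0.003,"wz":-0.02},{"gripper":0,"x":0.093,"y":-0.013,"z":0.109,"wx":0.003,"wy":0.003,"wz":-0.02}]'|head -2
python3 -c "from h import *;go([.5129,.227,.13],15.5)"
```

```text
time_s: 11.0
tcp_pos: [0.5118, 0.2268, 0.1786]
tcp [0.5118 0.2268 0.1786] j [ -9.  35. -28. 101.  20.  49. -30.] t 11.0
xyz [-0.0004  0.0076  0.324 ] w [-0.0023  0.0016  0.0004]
```

```bash
python3 -m jog '[{"gripper":0,"x":0,"y":0.007,"z":0.06,"wx":0,"wy":0,"wz":0},{"gripper":0,"x":0,"y":0.007,"z":0.12,"wx":0,"wy":0,"wz":0},{"gripper":0,"x":0,"y":0.007,"z":0.18,"wx":0,"wy":0,"wz":0},{"gripper":0,"x":0,"y":0.007,"z":0.24,"wx":0,"wy":0,"wz":0},{"gripper":0,"x":0,"y":0.007,"z":0.3,"wx":0,"wy":0,"wz":0},{"gripper":0,"x":0,"y":0.007,"z":0.324,"wx":0,"wy":0,"wz":0},{"gripper":0,"x":0,"y":0.007,"z":0.324,"wx":0,"wy":0,"wz":0}]'
```

```text
time_s: 11.7
tcp_pos: [0.5121, 0.227, 0.129]
orientation: [[-0.268, 0.963, -0.003], [0.963, 0.268, -0.002], [-0.001, -0.003, -1.0]]
contact_force: [-1.0, 1.4, -1.4]
grip_width: 0.016
grasp_force: 60.6
```

```bash
python3 -m jog '[{"gripper":50,"x":0,"y":0,"z":0,"wx":0,"wy":0,"wz":0},{"gripper":50,"x":0,"y":0,"z":0,"wx":0,"wy":0,"wz":0},{"gripper":50,"x":0,"y":0,"z":0,"wx":0,"wy":0,"wz":0},{"gripper":50,"x":0,"y":0,"z":-0.3,"wx":0,"wy":0,"wz":0},{"gripper":50,"x":0,"y":0,"z":-0.6,"wx":0,"wy":0,"wz":0},{"gripper":85,"x":-0.43,"y":0,"z":-0.8,"wx":0,"wy":0,"wz":0},{"gripper":85,"x":-0.43,"y":0,"z":-0.8,"wx":0,"wy":0,"wz":0},{"gripper":85,"x":-0.43,"y":0,"z":-0.8,"wx":0,"wy":0,"wz":0}]'
python3 - <<'E'
from h import *
s=r.sense();im=r.get_image("wrist")[:,:,::-1];cv2.imwrite("pics/w7f.png",im);np.save("w7.npy",np.c_[s["orientation"],s["tcp_pos"]])
im2=r.get_image("side")[:,:,::-1]
cv2.imwrite("pics/c7.png",np.hstack([cv2.resize(im[60:300,190:450],(520,480)),cv2.resize(im2[130:230,270:340],(280,480))]))
go([.5295,.165,.25],15.5)
E
```

```text
time_s: 12.5
tcp_pos: [0.5324, 0.1611, 0.2517]
orientation: [[-0.261, 0.965, 0.003], [0.965, 0.261, -0.003], [-0.004, 0.003, -1.0]]
contact_force: [-0.2, 0.4, -0.1]
grip_width: 0.0851
grasp_force: 0.0
tcp [0.5298 0.1653 0.2501] j [ -0.  29. -30.  97.  17.  58. -20.] t 12.6
xyz [-0.0012 -0.0024  0.0005] w [-0.0022 -0.0002 -0.0006]
```

View pics/c7.png

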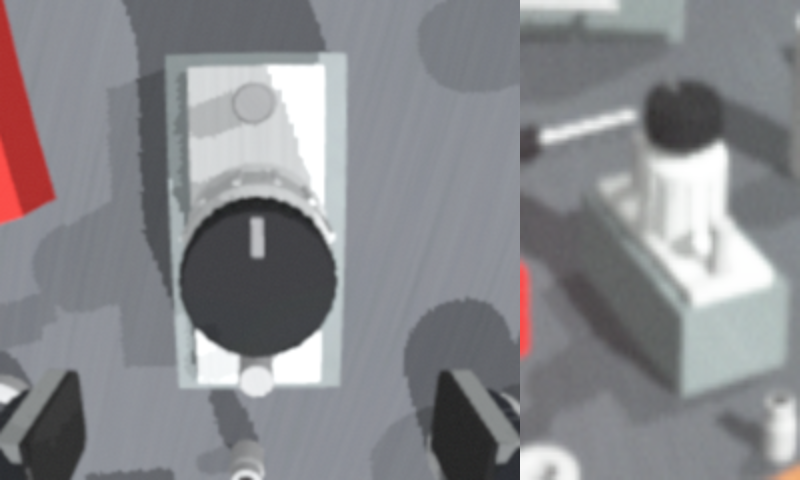

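Both pin heads sit on the foot: the far one at crop (253,104), the near one just past the cap at (256,380). The cap disc is centred near crop (258,277). Next I measure the cap.

Run:
```python
from h import *
W=np.load("w7.npy");s=dict(orientation=W[:,:3],tcp_pos=W[:,3])
g=cv2.imread("pics/w7f.png",0);m=(g<80).astype(np.uint8);m[:140]=0;m[245:]=0;m[:,:270]=0;m[:,370:]=0
m=cv2.morphologyEx(m,cv2.MORPH_CLOSE,np.ones((15,15)))
c=max(cv2.findContours(m,0,1)[0],key=cv2.contourArea);(a,b),rd=cv2.minEnclosingCircle(c);p=cast("wrist",(a,b),.159,s);print(a,b,rd,cv2.boundingRect(c),p)
e=cast("wrist",(a+rd,b),.159,s);print("radius",np.linalg.norm(e-p))
q=(316.5,112);print("far pin",cast("wrist",q,.103,s),cast("wrist",q,.134,s))
go([p[0],p[1],.148],15.5)
```

```text
314.5 196.0 43.20021438598633 (273, 159, 85, 79) [0.52567341 0.17002134 0.159     ]
radius 0.031005724878668883
far pin [0.51162935 0.2272559  0.103     ] [0.51170102 0.2274625  0.134     ]
tcp [0.5298 0.1653 0.2501] j [ -0.  29. -30.  97.  17.  58. -20.] t 12.6
xyz [ 0.0379 -0.0172  0.6805] w [-0.0022 -0.0002 -0.0006]
```

Run:
```python
from h import *
s=r.sense();im=r.get_image("wrist")[:,:,::-1];g=cv2.cvtColor(im,cv2.COLOR_BGR2GRAY)
m=(g<62).astype(np.uint8);m[:140]=0;m[245:]=0;m[:,:265]=0;m[:,375:]=0
m=cv2.morphologyEx(m,cv2.MORPH_CLOSE,np.ones((7,7)));m=cv2.morphologyEx(m,cv2.MORPH_OPEN,cv2.getStructuringElement(2,(45,45)))
c=max(cv2.findContours(m,0,1)[0],key=cv2.contourArea);(a,b),rd=cv2.minEnclosingCircle(c);print(a,b,rd,cv2.boundingRect(c))
p=cast("wrist",(a,b),.159,s);print(p,np.linalg.norm(cast("wrist",(a+rd,b),.159,s)-p))
go([.5296,.166,.148],15.5)
```

```text
Traceback (most recent call last):
ValueError: max() iterable argument is empty
```

Run:
```python
from h import *
s=r.sense();im=r.get_image("wrist")[:,:,::-1];g=cv2.cvtColor(im,cv2.COLOR_BGR2GRAY)
C=cv2.HoughCircles(cv2.medianBlur(g,3)[100:280,230:420],cv2.HOUGH_GRADIENT,1,50,param1=100,param2=15,minRadius=34,maxRadius=46);print(C)
a,b,rd=C[0,0];a+=230;b+=100
p=cast("wrist",(a,b),.159,s);print(p,np.linalg.norm(cast("wrist",(a+rd,b),.159,s)-p))
go([.5296,.166,.148],15.5)
```

```text
[[[ 91.5 107.5  39.9]]]
[0.52882729 0.16902199 0.159     ] 0.028716770796718232
tcp [0.529  0.1666 0.2494] j [ -0.  30. -30.  97.  17.  58. -20.] t 12.7
xyz [-0.0055  0.0046  0.6759] w [-0.0053 -0.0012  0.0059]
```

```bash
python3 -m jog '[{"gripper":85,"x":0.002,"y":0.002,"z":0.25,"wx":-0.005,"wy":0,"wz":0},{"gripper":85,"x":0.002,"y":0.002,"z":0.45,"wx":-0.005,"wy":0,"wz":0},{"gripper":85,"x":0.002,"y":0.002,"z":0.6,"wx":-0.005,"wy":0,"wz":0},{"gripper":85,"x":0.002,"y":0.002,"z":0.676,"wx":-0.005,"wy":0,"wz":0},{"gripper":85,"x":0.002,"y":0.002,"z":0.676,"wx":-0.005,"wy":0,"wz":0},{"gripper":85,"x":0.002,"y":0.002,"z":0.676,"wx":-0.005,"wy":0,"wz":0}]'
python3 -c "from h import *;go([.5292,.167,.148],15.5)"
```

```text
time_s: 13.3
tcp_pos: [0.5303, 0.1665, 0.149]
orientation: [[-0.269, 0.963, 0.002], [0.963, 0.269, 0.001], [0.0, 0.002, -1.0]]
contact_force: [0.6, -0.2, -0.1]
grip_width: 0.0848
grasp_force: 0.0
tcp [0.5303 0.1665 0.149 ] j [ -3.  36. -27. 104.  22.  45. -25.] t 13.3
xyz [ 0.005  -0.006   0.0065] w [ 0.0038 -0.0003  0.0034]
```

```bash
python3 -m jog '[{"gripper":60,"x":0.005,"y":-0.006,"z":0.02,"wx":0.003,"wy":0,"wz":0},{"gripper":50,"x":0.005,"y":-0.006,"z":0.02,"wx":0.003,"wy":0,"wz":0},{"gripper":50,"x":0.005,"y":-0.006,"z":0.02,"wx":0.003,"wy":0,"wz":0},{"gripper":40,"x":0.005,"y":-0.006,"z":0.02,"wx":0.003,"wy":0,"wz":0},{"gripper":40,"x":0.005,"y":-0.006,"z":0.02,"wx":0.003,"wy":0,"wz":0},{"gripper":40,"x":0.005,"y":-0.006,"z":0.02,"wx":0.003,"wy":0,"wz":0},{"gripper":40,"x":0.005,"y":-0.006,"z":0.02,"wx":0.003,"wy":0,"wz":0}]' 80
```

```text
time_s: 14.0
tcp_pos: [0.5296, 0.1664, 0.1465]
orientation: [[-0.268, 0.964, 0.002], [0.964, 0.268, 0.0], [-0.0, 0.002, -1.0]]
contact_force: [-0.8, 0.8, 6.0]
grip_width: 0.0568
grasp_force: 85.0
```

```bash
python3 -m jog '[{"gripper":40,"x":0,"y":0,"z":0,"wx":0,"wy":0,"wz":-0.1},{"gripper":40,"x":0,"y":0,"z":0,"wx":0,"wy":0,"wz":-0.2},{"gripper":40,"x":0,"y":0,"z":0,"wx":0,"wy":0,"wz":-0.3},{"gripper":40,"x":0,"y":0,"z":0,"wx":0,"wy":0,"wz":-0.4},{"gripper":40,"x":0,"y":0,"z":0,"wx":0,"wy":0,"wz":-0.5},{"gripper":40,"x":0,"y":0,"z":0,"wx":0,"wy":0,"wz":-0.6}]'
python3 -c "from h import *;s=r.sense();print(s['ft_torque'],s['joint_pos'])"
```

```text
time_s: 14.6
tcp_pos: [0.5296, 0.1659, 0.1465]
orientation: [[-0.539, 0.842, 0.001], [0.842, 0.539, -0.0], [-0.001, 0.001, -1.0]]
contact_force: [-1.1, -0.8, 6.5]
grip_width: 0.0564
grasp_force: 85.3
[-0.10890866  0.14097506 -0.50514096] [ 8.48689372e-02  3.74164803e+01 -3.12034043e+01  1.03991696e+02
  2.60749385e+01  4.58315789e+01 -1.17846110e+01]
```

The wrist moment is 0.5 N m, so the cap is turning. Continuing to 1.4 rad.

```bash
python3 -m jog '[{"gripper":40,"x":0,"y":0,"z":0,"wx":0,"wy":0,"wz":-0.1},{"gripper":40,"x":0,"y":0,"z":0,"wx":0,"wy":0,"wz":-0.25},{"gripper":40,"x":0,"y":0,"z":0,"wx":0,"wy":0,"wz":-0.4},{"gripper":40,"x":0,"y":0,"z":0,"wx":0,"wy":0,"wz":-0.55},{"gripper":40,"x":0,"y":0,"z":0,"wx":0,"wy":0,"wz":-0.7},{"gripper":40,"x":0,"y":0,"z":0,"wx":0,"wy":0,"wz":-0.8}]'|sed -n 2,4p
python3 -m jog '[{"gripper":40,"x":0,"y":0,"z":0,"wx":0,"wy":0,"wz":-0.15},{"gripper":40,"x":0,"y":0,"z":0,"wx":0,"wy":0,"wz":-0.3},{"gripper":40,"x":0,"y":0,"z":0,"wx":0,"wy":0,"wz":-0.45},{"gripper":40,"x":0,"y":0,"z":0,"wx":0,"wy":0,"wz":-0.6},{"gripper":40,"x":0,"y":0,"z":0,"wx":0,"wy":0,"wz":-0.7}]'|sed -n 2,4p
python3 -c "from h import *;s=r.sense();print(s['ft_torque'],s['joint_pos'])"
```

```text
tcp_pos: [0.5295, 0.1651, 0.1465]
orientation: [[-0.825, 0.566, 0.0], [0.566, 0.825, -0.002], [-0.001, -0.001, -1.0]]
contact_force: [-3.0, -1.7, 7.5]
tcp_pos: [0.5297, 0.1645, 0.1465]
orientation: [[-0.968, 0.249, 0.001], [0.249, 0.968, -0.003], [-0.001, -0.003, -1.0]]
contact_force: [-0.5, -2.5, 7.9]
[-0.53565614  0.23809067 -0.46956025] [  6.83361207  40.50924956 -42.94162436 103.78805595  35.45432865
  50.0884981   22.54576322]
```

```bash
python3 -m jog '[{"gripper":40,"x":0,"y":0,"z":0,"wx":0,"wy":0,"wz":-0.15},{"gripper":40,"x":0,"y":0,"z":0,"wx":0,"wy":0,"wz":-0.3},{"gripper":40,"x":0,"y":0,"z":0,"wx":0,"wy":0,"wz":-0.45},{"gripper":40,"x":0,"y":0,"z":0,"wx":0,"wy":0,"wz":-0.6},{"gripper":40,"x":0,"y":0,"z":0,"wx":0,"wy":0,"wz":-0.7},{"gripper":40,"x":0,"y":0,"z":0,"wx":0,"wy":0,"wz":-0.7},{"gripper":40,"x":0,"y":0,"z":0,"wx":0,"wy":0,"wz":-0.7}]'|sed -n 2,6p
python3 - <<'E'
from h import *
s=r.sense();y=s["orientation"][:,1];print("turn",np.radians(np.degrees(np.arctan2(y[1],y[0]))-15.5),s['ft_torque'])
im2=r.get_image("wrist")[:,:,::-1];cv2.imwrite("pics/w8.png",im2)
E
```

```text
tcp_pos: [0.53, 0.1639, 0.1465]
orientation: [[-0.995, -0.096, 0.001], [-0.096, 0.995, -0.004], [-0.001, -0.004, -1.0]]
contact_force: [-0.5, -4.4, 8.1]
grip_width: 0.0563
grasp_force: 85.6
turn 1.3960979421199724 [-0.68568194  0.13981793 -0.40923664]
```

Turned 1.396 rad. Trial lift of 9 mm, watching the force: the canister would weigh about 9 N.

```bash
python3 -m jog '[{"gripper":40,"x":0,"y":0,"z":-0.02,"wx":0,"wy":0,"wz":0},{"gripper":40,"x":0,"y":0,"z":-0.04,"wx":0,"wy":0,"wz":0},{"gripper":40,"x":0,"y":0,"z":-0.06,"wx":0,"wy":0,"wz":0},{"gripper":40,"x":0,"y":0,"z":-0.06,"wx":0,"wy":0,"wz":0}]'|sed -n 2,6p
python3 -c "from h import *;print(r.sense()['ft_torque'])"
```

```text
tcp_pos: [0.5287, 0.1659, 0.1546]
orientation: [[-0.995, -0.101, -0.001], [-0.101, 0.995, -0.001], [0.001, -0.001, -1.0]]
contact_force: [0.9, -1.4, -1.8]
grip_width: 0.0563
grasp_force: 86.0
[-0.19375309 -0.15414747 -0.02139748]
```

Only about the cap's weight is on the wrist and the moment is gone, so it's free. Lifting until the rim is about 30 mm above the neck.

```bash
python3 -m jog '[{"gripper":40,"x":0,"y":0,"z":-0.06,"wx":0,"wy":0,"wz":0},{"gripper":40,"x":0,"y":0,"z":-0.12,"wx":0,"wy":0,"wz":0},{"gripper":40,"x":0,"y":0,"z":-0.18,"wx":0,"wy":0,"wz":0},{"gripper":40,"x":0,"y":0,"z":-0.25,"wx":0,"wy":0,"wz":0},{"gripper":40,"x":0,"y":0,"z":-0.25,"wx":0,"wy":0,"wz":0},{"gripper":40,"x":0,"y":0,"z":-0.25,"wx":0,"wy":0,"wz":0},{"gripper":40,"x":0,"y":0,"z":-0.25,"wx":0,"wy":0,"wz":0},{"gripper":40,"x":0,"y":0,"z":-0.25,"wx":0,"wy":0,"wz":0}]'|sed -n 1,6p
python3 - <<'E'
from h import *
a=r.get_image("side")[:,:,::-1];b=r.get_image("top")[:,:,::-1]
cv2.imwrite("pics/c9.png",np.hstack([cv2.resize(a[110:220,260:360],(400,440),interpolation=2),cv2.resize(b[145:235,225:325],(390,440),interpolation=2)]))
print(r.sense()["qd"].round(2))
E
```

```text
time_s: 17.65
tcp_pos: [0.5287, 0.1657, 0.1914]
orientation: [[-0.995, -0.1, -0.001], [-0.1, 0.995, -0.001], [0.002, -0.001, -1.0]]
contact_force: [-0.4, -0.0, 0.1]
grip_width: 0.0568
grasp_force: 86.0
[-0.07 -0.   -0.14 -0.12  0.07  0.04 -0.06]
```

View pics/c9.png

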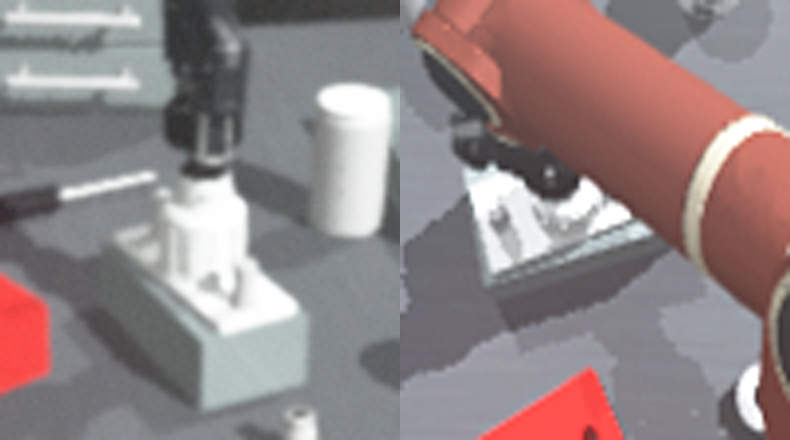

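The side view shows the black cap held in the jaws at crop (205,165) over the open white neck. The canister is flat on its block and the pin heads are on its foot. The grip still reads 57 mm opening and 86 N, so I'm handing in.

```bash
python3 -c "from workcell import r;print(r.sign_off())"
```

```text
the job is handed in; nothing more can be done
None
```

Both pins are home in the canister's foot, the cap was turned about 1.4 rad and lifted free, and I handed the job in at about 18 s of robot time with the cap held roughly 30 mm above the neck; no verdict was returned.

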